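Seat and clamp a tare plate in the stamping jig

TASK

The blank aluminium tare plate lies loose and askew in the stamping jig. First press it gently square against both dowel pins, then slide it along them until it presses lightly on the nose of the end-stop screw; once it is home, swing the clamp lever all the way over so that its roller holds the plate firm against both pins and the screw. Leave everything else on the worktop as it is.

Things in the scene. Friction and masses are not known exactly. Their poses are not given: they have to be found in the camera images.
- jig: stamping jig: dark, ground and oiled steel bed, x = -62 to +73, y = -135 to +135 mm, 18 mm high, fixed to the worktop. Origin: on its underside; x runs from its near long edge (clamp handle side) to its far long edge (the two dowels), y toward the clamp end, away from the end stop. Top of the bed 18 mm above the origin. The plate belongs with its long sides along y, its clipped corner toward the clamp hub
- plate: loose blank tare plate, bare aluminium, 60 (x) x 140 (y) x 8 mm, 0.14 to 0.25 kg, flat on the bed. Origin: centre of its underside (of the full rectangle). Its corner at -x, +y is clipped 26 mm at 45 degrees, so the -x edge runs only from y = -70 to +44 mm and the +y edge from x = -4 to +30 mm. Home, its axes lie along the jig's, centre 15 mm in the jig's x from the jig's origin
- dowel_a: ground, oiled steel dowel pin near the clamp end, 10 mm diameter, fixed in the jig, stands 14.5 mm above the bed. Origin: on its axis at the bed. In the jig's frame at x = +50, y = +56 mm. The plate's +x long edge must bear on it
- dowel_b: the other steel dowel pin, same as dowel_a, nearer the end stop, at x = +50, y = -36 mm in the jig's frame. The plate's +x long edge must bear on it too
- end_stop: bright steel block 34 x 22 x 20 mm bolted to the bed at the jig's -y end, with a 7 mm setting screw through it along y. Origin: centre of the block's underside, at x = +37, y = -107 mm in the jig. The plate's -y end must meet the screw's nose. The nose stands 34 to 40 mm from the block's origin toward +y; its setting differs each time and is not measured: feel for it. The screw counts as part of this
- clamp (a joint): angle of the swing clamp, rad: 0 open, 1.75 its limit (closed, just past dead centre). Grows clockwise seen from above. Stands at 0 to 0.15 at the start; light friction (under 2 N at the knob), then in the last 0.7 rad the sprung roller (800 N/m, up to 12 N) rides onto the plate's clipped corner and presses it diagonally toward pins and screw; past dead centre it stays over by itself
- clamp_hinge (a point): point on the clamp's upright hinge axis, 10 mm above the bed; at x = -44, y = +91 mm in the jig. Round hub 25 mm wide, 24 mm high. The nose (roller 18 mm wide, 50 mm from the axis, under 20 mm high) stands 190 degrees clockwise from the handle; open, it points in the jig's frame 50 degrees from +x toward +y
- clamp_knob (a point): middle of the upright round black knob, 16 mm wide, that stands on the clamp's handle 66 mm from the hinge axis; the point is 40 mm above the bed, the knob reaches from 20 to 57 mm above the bed. Open, the handle points in the jig's frame 240 degrees from +x, counted anticlockwise (to the near side); closed, 140 degrees. May be pushed or gripped from above
- punch: bystander: loose square steel punch 65 x 8 x 8 mm lying beyond the jig. Origin: centre of its underside
- weight: bystander: loose brass check weight with a knob, 30 mm wide, 40 mm high, standing before the scale's near right corner. Origin under its middle
- hammer: bystander: loose hammer 260 mm long lying in front of the scale. Origin under its middle
Not all that is in view belongs to the job. Of the things shaped like the plate, the aluminium one is meant.

How it is judged:
By the outcome, as a careful person would: the job done as asked, in the order asked, and still so for the second after the job is handed in, with the robot touching nothing.
It also fails if it takes over 72 s, if anything falls off the work surface, if the arm or the gripper's body presses on something with over 40 N, if the wrist force passes 120 N, or if a joint passes its speed limit or range.

ROBOT

A 6-joint arm with a two-finger parallel gripper is mounted at the origin on a cart in front of the work surface, level with it; the furniture and walls round the work are solid. World frame = base frame: x ahead of the robot, y to its left, z up, the work surface at z = 0. Lengths are in m, angles in rad, forces in N, time in s.
With the tool pointing down it reaches from about 0.3 to 0.775 m from the base axis. Payload 14.6 kg.
Tool frame: the origin (TCP) lies midway between the tips of the shut fingers; the grasp point (between the pads) lies r.grip_depth behind it (r.grip_depth is the distance from the TCP to the grasp point, in m); z points along the fingers, y is the direction in which the jaws open and shut (so a half turn about z gives the same grasp; the last joint's range is limited). The gripper opens to 94 mm and grips with 3 to 60 N. Pads are 16 mm wide; open, the fingers measure 119 mm over their backs; the gripper's body (75 mm by 177 mm) begins 78 mm behind the grasp point.
Start: joints at [-1.277, 0.3, 1.521, -0, 1.321, -0.067], TCP at [0.194, -0.515, 0.205] pointing down, gripper open.
Joint ranges: [-3.03, 3.03], [-0.79, 2.21], [0.23, 2.52], [-1.04, 4.18], [0, 3.07], [-2.55, 2.55]. Speed limits (rad/s): [2.22, 2.22, 2.57, 3.14, 3.14, 3.14].

INTERFACE

Orientations are given as a unit quaternion [w, x, y, z].
In Python, from plant import r gives the robot as it stands.
- The arm moves only by the tool apply_moves, never from a script. Its argument "plan" is a list of rows, each a list of 7 numbers: the finger opening in m, from 0 to 0.094, then the shift along the world's x, y, z in m, then the turn, a rotation vector about the world's x, y, z in units of 5 degrees (1.0 is 5 degrees). In form: [[fingers, dx, dy, dz, wx, wy, wz], ...]. A call has 1 to 8 rows; each row shifts and turns the commanded pose from where the row before left it; what a row does not reach is not made up. A row lasts 1/12 s, in which the tool goes at most 41.7 mm and 7.16 degrees, less where a joint would pass 70% of its speed; a pose out of reach is approached as far as the arm can. A call is refused whole if a number of a shift passes 0.0417 or a number of a turn 1, either way. A call with a gripper value outside its range is refused whole. The fingers move at their own pace and stop on an object; "newtons" is the grip in N (left out, the last holds). Time passes only in rows, so rows that do not move let the fingers close. It gives the time, the measured TCP pose, the force and the opening at its end, in the units of the state.
- r.observe(): the state, without advancing time (a new reading comes with each control period).
- r.get_image(name): name is "scene" or "top" or "wrist"; returns (picture, depth): 480x640x3 uint8, blue, green, red; 480x640 float32, m along the optical axis (not along the pixel's ray), 0 where there is no reading.
- r.camera_info(name): a dict with "K" (3x3 intrinsics, pixels), "rvec" (rotation vector, rad) and "tvec" (3), from world to camera coordinates, as OpenCV has them; the wrist camera has in their place "mount" (4x4, takes a point from camera to tool coordinates, whose origin is the TCP and whose axes are the flange's). Camera axes: x right, y down, z forward; pixel columns grow to the right and rows downward; lengths in m; the calibration is good to about 2 mm. A picture is of the moment at which its call begins: read the wrist's pose just before it. camera_info takes no time and is no camera call.
- r.hand_in(): hands the job in, once; it reports no verdict.
Trained networks look in the newest picture that a camera, given by its name, has taken for a name from the list of things; names that differ only in an ending like _2 or _b are one class to them, and where a whole thing is asked for, a point or a joint stands for the part that bears it (a point fixed in the world has none). Each returns a list of dicts, best first, with "confidence" (0 to 1); they miss things now and then, are a little off and sometimes report something else, mostly with a low value. They report only what shows in the picture. A call takes as long as a camera call. They do not tell look-alikes from the thing itself.
- r.cut_out(camera, label): "pixels" (480x640 bool, what is visible of it) and "pixel" ([column, row] in pixels, amid what is visible of it).
- r.mark_of(camera, label): "pixel" ([column, row] in pixels: a listed point, or the origin of a listed thing).
The state is a dict: "t": time; "joint_positions": joint angles; "qd": joint speeds; "effort": joint torques, N m; "eef_pos": TCP position; "orientation": TCP orientation; "force": force on the tool from outside, world axes, zero at the start; "wrist_torque": the same for the moment, N m; "width": finger opening in m.
Only numpy, scipy, OpenCV 4.12 (cv2) and the standard library are available. Lean on these libraries where they do the work, as an engineer would, in place of code of your own. Each camera call takes 0.05 s, during which the arm holds its last target. There are 200 camera calls.

## Working session

There is one attempt and no reset: what is moved stays moved. The work goes in short steps, Python scripts to look and compute and a tool call to move; the robot and the scene stay as the last step left them, time stands still between calls to the robot, and variables do not carry over. Pictures are saved under pics/ and viewed, about 8 in all and at most 12, crops included, and the job is handed in when it is done.

Besides the shell and the picture viewer there is one more tool, called by a JSON object that holds its "api" and its "payload". apply_moves: Moves the arm, as the interface text tells. Its arguments: {"type":"object","properties":{"plan":{"type":"array","items":{"type":"array","items":{"type":"number"}}},"newtons":{"type":"number"}},"required":["plan"]}

```bash
ls; mkdir -p pics
cat > h.py <<'E'
import numpy as np, cv2
from scipy.spatial.transform import Rotation as R
from plant import r
def cam(name):
    c=r.camera_info(name); K=np.array(c["K"])
    if "mount" in c:
        s=r.observe(); q=np.array(s["orientation"]); T=np.eye(4)
        T[:3,:3]=R.from_quat(np.r_[q[1:],q[0]]).as_matrix(); T[:3,3]=s["eef_pos"]
        M=T@np.array(c["mount"])
    else:
        W=np.eye(4); W[:3,:3]=R.from_rotvec(np.ravel(c["rvec"])).as_matrix(); W[:3,3]=np.ravel(c["tvec"]); M=np.linalg.inv(W)
    return K,M
def ray(K,M,p): 
    d=M[:3,:3]@np.linalg.inv(K)@np.array([p[0],p[1],1.]); return M[:3,3],d
def atz(K,M,p,z):
    o,d=ray(K,M,p); return o+d*(z-o[2])/d[2]
def dep(K,M,p,D):
    o,d=ray(K,M,p); u,v=int(round(p[0])),int(round(p[1])); w=D[max(0,v-2):v+3,max(0,u-2):u+3]; w=w[w>0]
    return o+d*np.median(w) if w.size else None
def proj(K,M,X):
    c=np.linalg.inv(M)@np.r_[X,1]; p=K@c[:3]; return p[:2]/p[2]
E
python3 - <<'E'
from h import *
np.set_printoptions(precision=4,suppress=True)
s=r.observe(); print(s, r.grip_depth)
for n in ("scene","top"):
    im,D=r.get_image(n); cv2.imwrite(f"pics/{n}1.png",im); K,M=cam(n); print(n,M[:3,3])
    for l in ("jig","plate","dowel_a","end_stop","clamp_hinge","clamp_knob","punch","weight","hammer"):
        for d in r.mark_of(n,l)[:3]:
            print(l,np.round(d["pixel"]),round(d["confidence"],2),dep(K,M,d["pixel"],D))
E
```

```text
pics
{'t': 0.0, 'joint_positions': array([-1.2766,  0.3005,  1.5216, -0.    ,  1.3207, -0.0666]), 'qd': array([ 0.0009, -0.0004,  0.0013, -0.0005, -0.0002, -0.0015]), 'effort': array([ -0.002 , -53.1809, -35.2739,   0.0707,   0.0244,  -0.    ]), 'eef_pos': array([ 0.1941, -0.5143,  0.2049]), 'orientation': array([-0.0006,  0.9838,  0.1794, -0.0001]), 'force': array([-0.1056, -0.2758,  0.1813]), 'wrist_torque': array([ 0.0711, -0.0627,  0.0062]), 'width': 0.09404181323960666} 0.0188
scene [ 0.1621 -1.0519  1.0607]
jig [316. 283.] 0.91 [ 0.5101 -0.4028  0.0245]
plate [318. 274.] 0.89 [ 0.5269 -0.382   0.026 ]
plate [368. 405.] 0.57 [ 0.4656 -0.7028  0.0081]
plate [299. 247.] 0.21 [ 0.5202 -0.2977  0.037 ]
dowel_a [340. 291.] 0.52 [ 0.5472 -0.447   0.0233]
dowel_a [340. 259.] 0.42 [ 0.5953 -0.3648  0.019 ]
end_stop [336. 316.] 0.76 [ 0.5033 -0.5068  0.0376]
clamp_hinge [302. 248.] 0.78 [ 0.5288 -0.2976  0.0303]
clamp_knob [281. 259.] 0.59 [ 0.4606 -0.3254  0.0596]
punch [353. 216.] 0.61 [ 0.7006 -0.2503  0.0072]
punch [314. 283.] 0.28 [ 0.5055 -0.3997  0.0269]
weight [223. 223.] 0.59 [ 0.3945 -0.1252  0.0218]
hammer [213. 187.] 0.75 [0.4212 0.0082 0.0213]
top [ 0.2549 -0.3463  1.485 ]
jig [345. 268.] 0.57 [ 0.5069 -0.3917  0.026 ]
plate [460. 294.] 0.83 [ 0.4691 -0.6899  0.0072]
plate [339. 262.] 0.62 [ 0.5211 -0.3735  0.0265]
dowel_a [336. 236.] 0.53 [ 0.5861 -0.3614  0.0269]
dowel_a [363. 256.] 0.53 [ 0.5439 -0.4348  0.0191]
end_stop [388. 272.] 0.65 [ 0.5026 -0.5003  0.0384]
clamp_hinge [305. 260.] 0.79 [ 0.5139 -0.2871  0.0388]
clamp_knob [315. 278.] 0.64 [ 0.4655 -0.3177  0.0723]
punch [299. 191.] 0.61 [ 0.7072 -0.2514  0.004 ]
weight [301. 192.] 0.55 [ 0.7038 -0.2578 -0.0001]
weight [230. 300.] 0.53 [ 0.3954 -0.1092  0.0394]
hammer [175. 285.] 0.63 [0.4224 0.037  0.0258]
```

Run:
```python
import cv2
a=cv2.imread("pics/scene1.png")[170:450,180:460]; b=cv2.imread("pics/top1.png")[160:360,220:500]
a=cv2.resize(a,(400,400),interpolation=2); b=cv2.resize(b,(400,286),interpolation=2)
import numpy as np
c=np.zeros((400,800,3),np.uint8); c[:,:400]=a; c[:286,400:]=b; cv2.imwrite("pics/c1.png",c)
```

```text
(no output)
```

View pics/c1.png

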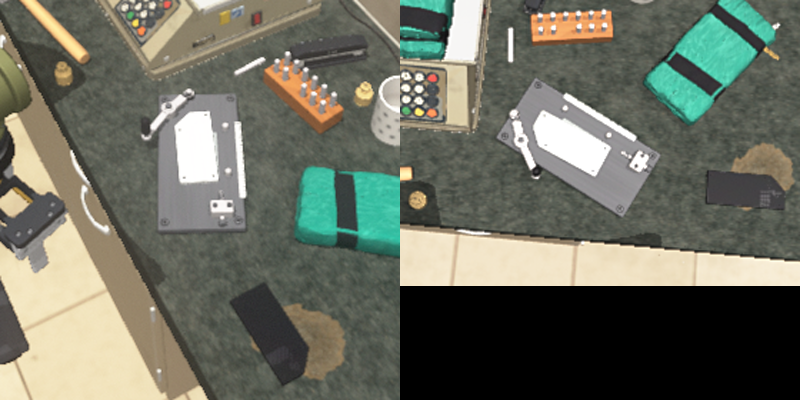

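{"api": "apply_moves", "payload": {"plan": [[0,0.03,0.012,0.008,0,0,0],[0,0.035,0.014,0.008,0,0,0],[0,0.035,0.014,0.008,0,0,0],[0,0.035,0.014,0.008,0,0,0],[0,0.035,0.014,0.008,0,0,0],[0,0.035,0.014,0.008,0,0,0],[0,0.03,0.014,0,0,0,0],[0,0.02,0.01,0,0,0,0]]}}

```text
t: 1.67
eef_pos: [0.4517, -0.407, 0.2538]
orientation: [0.0, 0.984, 0.18, 0.0]
force: [-0.0, -0.4, 0.0]
width: 0.0444
```

```bash
cat > look.py <<'E'
from h import *
import sys
np.set_printoptions(precision=4,suppress=True)
tag=sys.argv[1]
s=r.observe(); print(s["t"],s["eef_pos"],s["orientation"],s["joint_positions"],s["force"])
K,M=cam("wrist"); im,D=r.get_image("wrist"); cv2.imwrite(f"pics/w{tag}.png",im); np.savez(f"w{tag}.npz",im=im,D=D,K=K,M=M)
if len(sys.argv)>2: 
  for l in ("jig","plate","dowel_a","end_stop","clamp_hinge","clamp_knob"):
    for d in r.mark_of("wrist",l)[:3]:
        print(l,np.round(d["pixel"]),round(d["confidence"],2),dep(K,M,d["pixel"],D),atz(K,M,d["pixel"],{"jig":0.0,"plate":.018,"dowel_a":.018,"end_stop":.018,"clamp_hinge":.028,"clamp_knob":.058}[l])[:2])
E
python3 look.py 1 m; python3 -c "
from h import *
print(r.camera_info('wrist')['mount'])"
```

```text
1.6667 [ 0.4517 -0.407   0.2538] [0.0002 0.9836 0.1802 0.0003] [-0.7938  0.4019  1.2731  0.0003  1.4659  0.4146] [-0.0305 -0.3662  0.012 ]
plate [318. 144.] 0.87 [ 0.5279 -0.3745  0.0261] [ 0.5279 -0.3743]
plate [524. 263.] 0.86 [ 0.4814 -0.6918  0.0082] [ 0.4824 -0.6847]
dowel_a [329.  91.] 0.67 [ 0.5873 -0.3661  0.0195] [ 0.5875 -0.3661]
dowel_a [380. 148.] 0.44 [ 0.5487 -0.4441  0.0323] [ 0.5496 -0.4464]
end_stop [407. 200.] 0.89 [ 0.5053 -0.4972  0.0383] [ 0.5043 -0.5032]
clamp_hinge [249. 124.] 0.91 [ 0.5206 -0.295   0.0385] [ 0.5205 -0.2927]
clamp_knob [255. 182.] 0.82 [ 0.4669 -0.3255  0.0732] [ 0.4644 -0.3232]
clamp_knob [ 95. 166.] 0.2 [ 0.4064 -0.1296  0.0197] [ 0.4174 -0.1528]
[[ 5.18904340e-04 -9.62801864e-01 -2.70207887e-01  7.89788396e-02]
 [ 9.99999541e-01  2.82036212e-04  9.15440010e-04  7.48720867e-04]
 [-8.05178939e-04 -2.70208238e-01  9.62801568e-01 -1.79414117e-01]
 [ 0.00000000e+00  0.00000000e+00  0.00000000e+00  1.00000000e+00]]
```

View pics/w1.png

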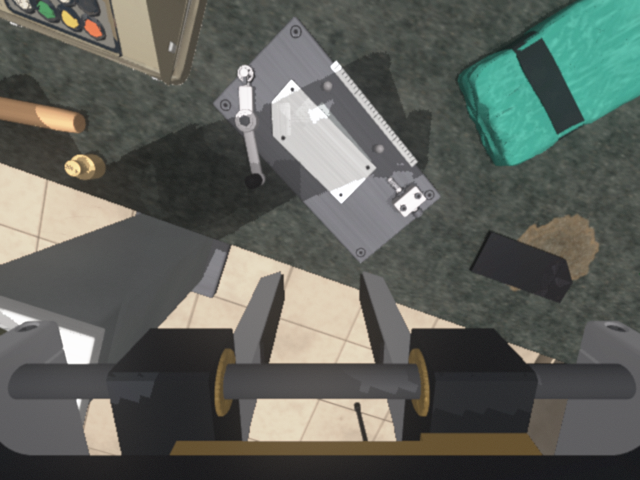

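```bash
cat > fit.py <<'E'
from h import *
from scipy.optimize import minimize, least_squares
import sys
np.set_printoptions(precision=4,suppress=True)
def cloud(f):
    d=np.load(f); K,M,D=d["K"],d["M"],d["D"]; v,u=np.nonzero(D>0)
    P=np.linalg.inv(K)@np.c_[u,v,np.ones(u.size)].T*D[v,u]; return (M[:3,:3]@P).T+M[:3,3]
def rot(a): return np.array([[np.cos(a),-np.sin(a)],[np.sin(a),np.cos(a)]])
JIG=np.array([[-62,-135],[73,-135],[73,135],[-62,135]])/1e3
PL=np.array([[-30,-70],[30,-70],[30,70],[-4,70],[-30,44]])/1e3
def sdf(poly,q):
    return np.array([cv2.pointPolygonTest((poly*1e3).astype(np.float32).reshape(-1,1,2),(float(a),float(b)),True) for a,b in q*1e3])
def inout(poly,pin,pout,x0):
    def f(x):
        Rt=rot(x[2]); a=sdf(poly,(pin-x[:2])@Rt); b=sdf(poly,(pout-x[:2])@Rt)
        return np.sum(np.clip(1-a,0,6))/1+np.sum(np.clip(b+1,0,6))
    res=minimize(f,x0,method="Nelder-Mead",options=dict(initial_simplex=np.array(x0)+np.array([[0,0,0],[.004,0,0],[0,.004,0],[0,0,.04]]),xatol=1e-5,fatol=.1)); return res.x,res.fun
if __name__=="__main__":
  for f in sys.argv[1:]:
    C=cloud(f); print(f)
    c=C[np.linalg.norm(C[:,:2]-[.51,-.39],axis=1)<.2]
    bed=c[(c[:,2]>.014)&(c[:,2]<.0215)]; top=c[(c[:,2]>.0235)&(c[:,2]<.029)]
    print("bed z",np.median(bed[:,2]),"top z",np.median(top[:,2]))
    rng=np.random.default_rng(0)
    lo=c[(c[:,2]<.009)]
    s=lambda a,n:a[rng.permutation(len(a))[:n],:2]
    j,e=inout(JIG,s(bed,1500),s(lo,1500),[.507,-.392,-.48]); print("jig",j,np.degrees(j[2]),e)
    q=(c[:,:2]-j[:2])@rot(j[2]); 
    near=(abs(q[:,0]-.01)<.045)&(abs(q[:,1])<.09)
    hi=c[near&(c[:,2]>.0235)&(c[:,2]<.029)]; lw=c[near&(c[:,2]<.0205)]
    p,e=inout(PL,s(hi,1500),s(lw,1500),list(j[:2]+rot(j[2])@[.012,.01])+[j[2]]); 
    print("plate world",p,e,"in jig mm",(p[:2]-j[:2])@rot(j[2])*1e3,"deg",np.degrees(p[2]-j[2]))
E
python3 fit.py w1.npz
```

```text
w1.npz
bed z 0.018153097623346603 top z 0.026175200362668266
jig [ 0.5214 -0.3902 -0.4683] -26.833383630626283 176.9281883239746
plate world [ 0.5274 -0.3737 -0.4126] 222.97698699790024 in jig mm [-2.0385 17.4228] deg 3.19401211820397
```

{"api": "apply_moves", "payload": {"plan": [[0,-0.01,0.0,-0.02,0,0,0],[0,-0.02,0.0,-0.02,0,0,0],[0,-0.02,0.01,-0.02,0,0,0],[0,-0.01,0.005,-0.01,0,0,0],[0,0,0,0,0,0,0]]}}

```text
t: 2.43
eef_pos: [0.3865, -0.393, 0.1817]
orientation: [-0.001, 0.984, 0.178, -0.001]
force: [0.3, 1.1, 0.8]
width: 0.0007
```

```bash
python3 look.py 2 m; python3 fit.py w2.npz
```

```text
2.4333 [ 0.3865 -0.393   0.1817] [-0.0015  0.984   0.1784 -0.0009] [-0.8601  0.3247  1.5452 -0.0001  1.2753  0.3521] [0.2682 1.1066 0.8335]
plate [356.  79.] 0.83 [ 0.5283 -0.3744  0.026 ] [ 0.5299 -0.3746]
plate [604. 243.] 0.66 [ 0.4744 -0.6953  0.0081] [ 0.4741 -0.686 ]
dowel_a [370.   7.] 0.67 [ 0.5855 -0.3641  0.0268] [ 0.5888 -0.364 ]
dowel_a [431.  86.] 0.64 [ 0.546  -0.441   0.0302] [ 0.5491 -0.4438]
end_stop [466. 158.] 0.69 [ 0.4989 -0.4972  0.0401] [ 0.5015 -0.5062]
clamp_hinge [269.  50.] 0.7 [ 0.5203 -0.2946  0.0385] [ 0.5222 -0.2923]
clamp_knob [275. 123.] 0.73 [ 0.4645 -0.3233  0.0746] [ 0.4647 -0.3208]
w2.npz
bed z 0.01818678983521549 top z 0.026201776968164225
jig [ 0.5211 -0.3901 -0.4613] -26.428301553192036 222.68558883666992
plate world [ 0.5274 -0.3742 -0.4123] 216.9199894617627 in jig mm [-1.4168 16.9807] deg 2.8044131809584263
```

{"api": "apply_moves", "payload": {"plan": [[0,0.011,0.0045,-0.01,0,0,1],[0,0.011,0.0045,-0.01,0,0,1],[0,0.011,0.0045,-0.01,0,0,1],[0,0.011,0.0045,-0.01,0,0,1],[0,0.011,0.0045,-0.01,0,0,1],[0,0.011,0.0045,-0.01,0,0,1],[0,0.011,0.0045,-0.01,0,0,1],[0,0.011,0.0045,-0.01,0,0,1]]}}

```text
t: 3.45
eef_pos: [0.4781, -0.3574, 0.1031]
orientation: [0.0, 0.862, 0.507, 0.0]
force: [-0.1, 0.0, -0.1]
width: 0.0004
```

{"api": "apply_moves", "payload": {"plan": [[0,0.003,0,-0.005,0,0,0.6],[0,0,0,0,0,0,0],[0,0,0,0,0,0,0]]}}

```text
t: 3.7
eef_pos: [0.4804, -0.3576, 0.0985]
orientation: [-0.0, 0.85, 0.527, -0.0]
force: [1.3, 0.1, -0.5]
width: 0.0003
```

```bash
python3 look.py 3 m; python3 -c "
from h import *
s=r.observe();q=s['orientation'];m=R.from_quat(np.r_[q[1:],q[0]]).as_matrix();print(np.degrees(np.arctan2(m[1,:2],m[0,:2])),m[:,2])"
```

```text
3.7 [ 0.4804 -0.3576  0.0985] [-0.0001  0.8499  0.5269 -0.0001] [-0.7011  0.5103  1.4866 -0.      1.1449 -0.2401] [ 1.304   0.1172 -0.5075]
jig [278. 228.] 0.66 [ 0.4692 -0.3202  0.0742] [ 0.4523 -0.332 ]
plate [381. 239.] 0.7 [ 0.5267 -0.3714  0.0262] [ 0.527  -0.3742]
dowel_a [450. 192.] 0.73 [ 0.5875 -0.3594  0.0304] [ 0.5911 -0.363 ]
dowel_a [331. 145.] 0.51 [ 0.5223 -0.2899  0.0438] [ 0.523  -0.2902]
clamp_hinge [335. 147.] 0.71 [ 0.5242 -0.2922  0.0437] [ 0.5248 -0.2925]
clamp_knob [276. 227.] 0.84 [ 0.4686 -0.3188  0.0742] [ 0.4648 -0.3213]
[ 63.62816747 -26.37182845] [ 4.03832936e-04 -3.53449276e-04 -9.99999856e-01]
```

View pics/w3.png

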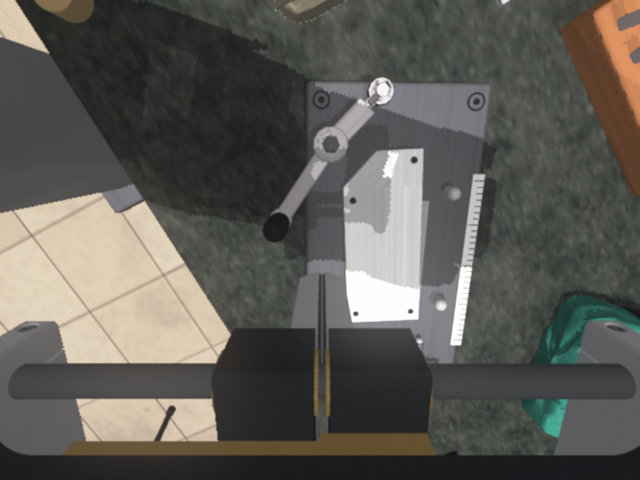

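{"api": "apply_moves", "payload": {"plan": [[0,-0.003,0.001,-0.02,0,0,0],[0,0,0,-0.02,0,0,0],[0,0,0,-0.02,0,0,0],[0,0,0,-0.01,0,0,0],[0,0,0,-0.005,0,0,0],[0,0,0,0,0,0,0],[0,0,0,0,0,0,0]]}}

```text
t: 4.63
eef_pos: [0.4775, -0.3569, 0.0243]
orientation: [0.0, 0.85, 0.527, 0.0]
force: [-0.8, -0.5, 0.4]
width: 0.0005
```

{"api": "apply_moves", "payload": {"plan": [[0,0,0,-0.003,0,0,0],[0,0.0027,-0.0013,0,0,0,0],[0,0.0027,-0.0013,0,0,0,0],[0,0.0027,-0.0013,0,0,0,0],[0,0.0018,-0.0009,0,0,0,0],[0,0.0018,-0.0009,0,0,0,0],[0,0.0018,-0.0009,0,0,0,0],[0,0.0018,-0.0009,0,0,0,0]]}}

```text
t: 5.3
eef_pos: [0.4926, -0.3642, 0.0205]
orientation: [-0.0, 0.85, 0.528, -0.0]
force: [-0.8, -0.1, 0.8]
width: 0.0005
```

{"api": "apply_moves", "payload": {"plan": [[0,0.0009,-0.00045,0,0,0,0],[0,0.0009,-0.00045,0,0,0,0],[0,0.0009,-0.00045,0,0,0,0],[0,0.0009,-0.00045,0,0,0,0]]}}

```text
t: 5.63
eef_pos: [0.4961, -0.3659, 0.0205]
orientation: [-0.0, 0.85, 0.527, -0.0]
force: [-0.5, 0.5, 1.0]
width: 0.0003
```

{"api": "apply_moves", "payload": {"plan": [[0,0.0009,-0.00045,0,0,0,0],[0,0.0009,-0.00045,0,0,0,0],[0,0.0009,-0.00045,0,0,0,0]]}}

```text
t: 5.88
eef_pos: [0.4988, -0.3673, 0.0205]
orientation: [0.0, 0.85, 0.527, -0.0]
force: [-1.1, 1.6, 0.7]
width: 0.0005
```

```bash
sed 's/if __name__.*/if 1:/' fit.py > /dev/null; python3 look.py 4
cat > pl.py <<'E'
from fit import *
J=np.array([.5213,-.3902,-.465])
C=cloud(sys.argv[1]); q=(C[:,:2]-J[:2])@rot(J[2])
near=(abs(q[:,0]-.012)<.045)&(abs(q[:,1])<.095)
x=q[near];z=C[near,2]; hi=x[(z>.0235)&(z<.029)]; lw=x[(z>.015)&(z<.0205)]
rng=np.random.default_rng(0); s=lambda a,n:a[rng.permutation(len(a))[:n]]
b=min((inout(PL,s(hi,1500),s(lw,1500),[x0,y0,.02]) for x0,y0 in ((.0,.012),(.012,.012),(.015,0))),key=lambda t:t[1])
print(len(hi),len(lw),"plate in jig",b[0][:2]*1e3,np.degrees(b[0][2]),b[1])
E
python3 pl.py w4.npz
```

```text
5.8833 [ 0.4988 -0.3673  0.0205] [ 0.      0.8496  0.5275 -0.    ] [-0.6938  0.6515  1.4655 -0.0001  1.0246 -0.2342] [-1.1221  1.6475  0.6872]
18491 12184 plate in jig [ 9.5792 16.6864] 4.308476398612174 168.26445953323045
```

View pics/w4.png

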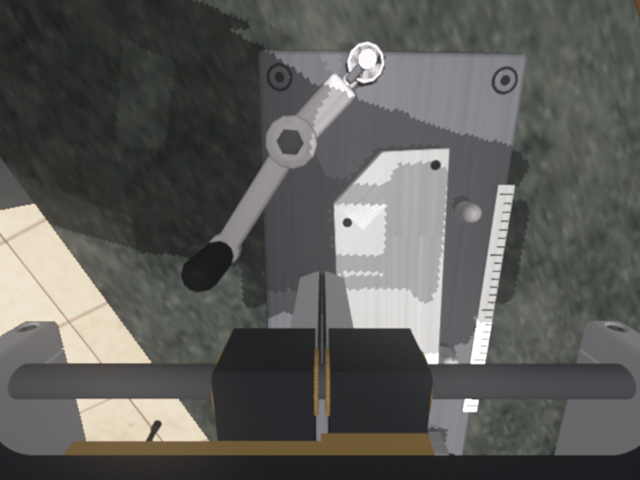

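{"api": "apply_moves", "payload": {"plan": [[0,0.0007,-0.00035,0,0,0,0],[0,0.0007,-0.00035,0,0,0,0],[0,0.0007,-0.00035,0,0,0,0]]}}

```text
t: 6.18
eef_pos: [0.5009, -0.3683, 0.0205]
orientation: [-0.0, 0.85, 0.528, -0.0]
force: [-0.4, 0.3, 0.4]
width: 0.0005
```

{"api": "apply_moves", "payload": {"plan": [[0,0.00045,-0.00022,0,0,0,0],[0,0.00045,-0.00022,0,0,0,0]]}}

```text
t: 6.35
eef_pos: [0.5018, -0.3687, 0.0204]
orientation: [-0.0, 0.85, 0.528, -0.0]
force: [-0.9, 1.0, 1.5]
width: 0.0004
```

{"api": "apply_moves", "payload": {"plan": [[0,0.00045,-0.00022,0,0,0,0],[0,0,0,0,0,0,0]]}}

```text
t: 6.52
eef_pos: [0.5023, -0.3689, 0.0204]
orientation: [-0.0, 0.85, 0.528, 0.0]
force: [0.2, 1.5, 0.1]
width: 0.0003
```

{"api": "apply_moves", "payload": {"plan": [[0,0.00045,-0.00022,0,0,0,0],[0,0,0,0,0,0,0]]}}

```text
t: 6.68
eef_pos: [0.5027, -0.3692, 0.0204]
orientation: [-0.0, 0.85, 0.527, -0.0]
force: [-0.1, 1.5, -0.1]
width: 0.0003
```

{"api": "apply_moves", "payload": {"plan": [[0,0.00045,-0.00022,0,0,0,0],[0,0,0,0,0,0,0]]}}

```text
t: 6.85
eef_pos: [0.5031, -0.3694, 0.0204]
orientation: [-0.0, 0.85, 0.528, -0.0]
force: [-0.6, 0.9, 0.5]
width: 0.0006
```

{"api": "apply_moves", "payload": {"plan": [[0,0.00045,-0.00022,0,0,0,0],[0,0,0,0,0,0,0]]}}

```text
t: 7.02
eef_pos: [0.5034, -0.3695, 0.0204]
orientation: [-0.0, 0.85, 0.527, -0.0]
force: [-2.4, 2.2, 0.9]
width: 0.0006
```

```bash
python3 look.py 5;python3 pl.py w5.npz
```

```text
7.0167 [ 0.5034 -0.3695  0.0204] [-0.0002  0.8496  0.5275 -0.0001] [-0.6918  0.6615  1.4486 -0.0001  1.032  -0.2323] [-2.3523  2.1505  0.8607]
17916 11853 plate in jig [14.6816 15.3306] 0.5833705016676374 131.21747928426268
```

{"api": "apply_moves", "payload": {"plan": [[0,0.00045,-0.00022,0,0,0,0],[0,0,0,0,0,0,0]]}}

```text
t: 7.23
eef_pos: [0.5036, -0.3696, 0.0203]
orientation: [-0.001, 0.85, 0.527, -0.0]
force: [-5.8, 2.3, 3.2]
width: 0.0003
```

{"api": "apply_moves", "payload": {"plan": [[0,0.00045,-0.00022,0,0,0,0],[0,0,0,0,0,0,0]]}}

```text
t: 7.4
eef_pos: [0.5037, -0.3697, 0.0203]
orientation: [-0.001, 0.85, 0.527, -0.001]
force: [-7.1, 5.1, 4.1]
width: 0.0007
```

```bash
python3 look.py 6;python3 pl.py w6.npz
```

```text
7.4 [ 0.5037 -0.3697  0.0203] [-0.0011  0.8496  0.5275 -0.0005] [-0.6916  0.6632  1.446  -0.0004  1.0347 -0.2319] [-7.1397  5.111   4.1155]
17899 11826 plate in jig [15.1511 15.324 ] 0.21577648143376874 163.41327275765187
```

{"api": "apply_moves", "payload": {"plan": [[0,-0.0025,0.0012,0,0,0,0],[0,-0.0035,0.0018,0,0,0,0],[0,0,0,0.025,0,0,-1],[0,0,0,0.03,0,0,-1],[0,0.012,0.013,0,0,0,-1],[0,0.012,0.013,0,0,0,-1],[0,0.012,0.013,0,0,0,-1],[0,0.012,0.013,0,0,0,-1]]}}

```text
t: 8.12
eef_pos: [0.547, -0.3146, 0.0757]
orientation: [0.0, 0.958, 0.287, 0.0]
force: [0.7, -0.4, 0.4]
width: 0.0005
```

{"api": "apply_moves", "payload": {"plan": [[0,0.009,0.0105,0,0,0,-1],[0,0,0,0,0,0,-1],[0,0,0,0,0,0,-1],[0,0,0,0,0,0,0],[0,0,0,0,0,0,0]]}}

```text
t: 8.53
eef_pos: [0.5554, -0.3046, 0.0755]
orientation: [0.0, 0.987, 0.164, 0.0]
force: [-0.1, -0.7, -0.2]
width: 0.0006
```

```bash
python3 look.py 7; python3 pl.py w7.npz; python3 -c "
from h import *
s=r.observe();q=s['orientation'];m=R.from_quat(np.r_[q[1:],q[0]]).as_matrix();print(np.degrees(np.arctan2(m[1,:2],m[0,:2])))
from fit import rot
print((s['eef_pos'][:2]-np.array([.5213,-.3902]))@rot(-.465)*1e3)"
```

```text
8.5333 [ 0.5554 -0.3046  0.0755] [0.0002 0.9865 0.1635 0.0002] [-0.5594  0.608   1.3916 -0.      1.1415  0.6828] [-0.129  -0.6779 -0.2309]
11198 6370 plate in jig [13.8035 15.0597] -0.222034944230699 184.04071866130894
[ 18.84051979 -71.15948319]
[-7.8937 91.722 ]
```

View pics/w7.png

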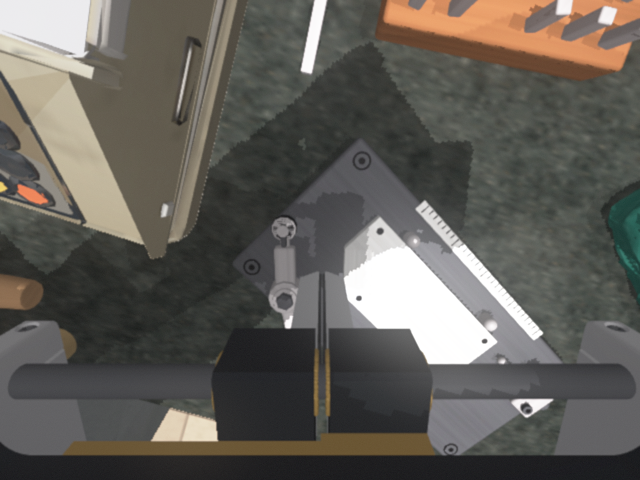

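Run:
```python
from h import *
from fit import rot
K,M=cam("top"); s=r.observe()
# scale: use scene of wrist cloud w7/w3 (w1 best overview)
from fit import cloud
for f in ("w1.npz","w7.npz"):
    C=cloud(f)
    for nm,(p,a) in dict(now=((.5555,-.3046),18.8),).items():
        q=(C[:,:2]-p)@rot(np.radians(a)); m=(q[:,1]>-.13)&(q[:,1]<.13)&(abs(q[:,0])<.07)&(C[:,2]>.06)&(C[:,2]<.3)
        print(f,nm,m.sum(), C[m].max(0) if m.any() else "", np.c_[q[m],C[m,2]][::max(1,m.sum()//8)])
    m=(C[:,2]>.05)&(C[:,2]<.4)&(C[:,1]>-.3)&(C[:,0]>.45)&(C[:,0]<.7); print(f,"high pts",C[m].min(0) if m.any() else "", C[m].max(0) if m.any() else "")
```

```text
w1.npz now 2011 [ 0.5927 -0.1596  0.099 ] [[0.0698 0.1208 0.0854]
 [0.066  0.1056 0.0842]
 [0.0689 0.0916 0.0659]
 [0.0591 0.1203 0.0772]
 [0.0554 0.0967 0.0783]
 [0.0524 0.0973 0.0716]
 [0.0468 0.1098 0.0688]
 [0.0415 0.1296 0.0603]
 [0.0196 0.1068 0.0602]]
w1.npz high pts [ 0.5294 -0.2032  0.05  ] [ 0.6078 -0.0307  0.099 ]
w7.npz now 79776 [ 0.6138 -0.1594  0.2122] [[ 0.07    0.0902  0.0614]
 [ 0.0337 -0.0215  0.1824]
 [ 0.0335  0.0089  0.1935]
 [ 0.0271  0.063   0.1905]
 [ 0.0235 -0.0307  0.1911]
 [ 0.0223 -0.0028  0.1974]
 [ 0.019   0.0429  0.2005]
 [ 0.0221  0.0187  0.207 ]]
w7.npz high pts [ 0.5246 -0.3     0.05  ] [ 0.6818 -0.1009  0.2122]
```

{"api": "apply_moves", "payload": {"plan": [[0,0,0,-0.015,0,0,0],[0,0,0,-0.015,0,0,0],[0,0,0,-0.012,0,0,0],[0,0,0,-0.008,0,0,0],[0,0,0,-0.004,0,0,0],[0,0,0,0,0,0,0],[0,0,0,0,0,0,0]]}}

```text
t: 9.17
eef_pos: [0.5557, -0.3047, 0.0218]
orientation: [0.0, 0.987, 0.162, 0.0]
force: [-0.3, 0.1, -0.1]
width: 0.0004
```

```bash
python3 look.py 8; python3 pl.py w8.npz
```

```text
9.1667 [ 0.5557 -0.3047  0.0218] [0.0001 0.9867 0.1624 0.0002] [-0.5593  0.6767  1.4185  0.      1.0459  0.6852] [-0.2633  0.0816 -0.1198]
12850 9264 plate in jig [13.7181 15.4581] -0.44265416848326833 350.0538680854086
```

{"api": "apply_moves", "payload": {"plan": [[0,0.0008,-0.0023,-0.001,0,0,0],[0,0.0008,-0.0024,0,0,0,0],[0,-0.00045,-0.0009,0,0,0,0],[0,-0.00045,-0.0009,0,0,0,0],[0,-0.00045,-0.0009,0,0,0,0],[0,-0.00045,-0.0009,0,0,0,0],[0,-0.00045,-0.0009,0,0,0,0]]}}

```text
t: 9.8
eef_pos: [0.5547, -0.3137, 0.0205]
orientation: [-0.0, 0.987, 0.162, 0.0]
force: [-0.4, 1.1, 0.8]
width: 0.0006
```

{"api": "apply_moves", "payload": {"plan": [[0,-0.00045,-0.0009,0,0,0,0],[0,-0.00045,-0.0009,0,0,0,0],[0,-0.00045,-0.0009,0,0,0,0],[0,-0.00045,-0.0009,0,0,0,0]]}}

```text
t: 10.13
eef_pos: [0.553, -0.3174, 0.0205]
orientation: [-0.0, 0.987, 0.162, 0.0]
force: [-0.5, 1.4, 0.1]
width: 0.0007
```

```bash
python3 look.py 9; python3 pl.py w9.npz
```

```text
10.1333 [ 0.553  -0.3174  0.0205] [-0.      0.9868  0.1622  0.    ] [-0.5785  0.6863  1.4056  0.      1.0497  0.6663] [-0.5325  1.4484  0.1092]
12684 10478 plate in jig [13.9848 10.2394] -0.33844475514674316 654.0556392305357
```

{"api": "apply_moves", "payload": {"plan": [[0,-0.00045,-0.0009,0,0,0,0],[0,-0.00045,-0.0009,0,0,0,0],[0,-0.00045,-0.0009,0,0,0,0],[0,-0.00045,-0.0009,0,0,0,0],[0,-0.00045,-0.0009,0,0,0,0]]}}

```text
t: 10.6
eef_pos: [0.5507, -0.3219, 0.0204]
orientation: [-0.0, 0.987, 0.162, -0.0]
force: [0.3, 0.3, 0.7]
width: 0.0006
```

{"api": "apply_moves", "payload": {"plan": [[0,-0.00022,-0.00045,0,0,0,0],[0,-0.00022,-0.00045,0,0,0,0],[0,-0.00022,-0.00045,0,0,0,0]]}}

```text
t: 10.85
eef_pos: [0.55, -0.3232, 0.0204]
orientation: [-0.0, 0.987, 0.162, -0.0]
force: [-1.1, 1.2, 1.3]
width: 0.0001
```

{"api": "apply_moves", "payload": {"plan": [[0,-0.00022,-0.00045,0,0,0,0],[0,-0.00022,-0.00045,0,0,0,0],[0,-0.00022,-0.00045,0,0,0,0]]}}

```text
t: 11.1
eef_pos: [0.5494, -0.3246, 0.0204]
orientation: [-0.0, 0.987, 0.162, -0.0]
force: [-0.4, 1.8, 0.8]
width: 0.0005
```

{"api": "apply_moves", "payload": {"plan": [[0,-0.00022,-0.00045,0,0,0,0],[0,-0.00022,-0.00045,0,0,0,0],[0,0,0,0,0,0,0]]}}

```text
t: 11.35
eef_pos: [0.5489, -0.3255, 0.0204]
orientation: [-0.0, 0.987, 0.162, -0.0]
force: [-0.9, 1.2, 1.6]
width: 0.0004
```

{"api": "apply_moves", "payload": {"plan": [[0,-0.00022,-0.00045,0,0,0,0],[0,-0.00022,-0.00045,0,0,0,0],[0,0,0,0,0,0,0]]}}

```text
t: 11.6
eef_pos: [0.5485, -0.3264, 0.0204]
orientation: [-0.0, 0.987, 0.162, -0.0]
force: [0.1, 1.0, 0.2]
width: 0.0006
```

```bash
python3 look.py 10; python3 pl.py w10.npz
```

```text
11.6 [ 0.5485 -0.3264  0.0204] [-0.      0.9868  0.1622 -0.    ] [-0.5942  0.6877  1.4033 -0.      1.0507  0.6508] [0.1132 0.9942 0.2213]
12591 11977 plate in jig [13.9635  0.5313] -0.5054895888598859 576.8792317851104
```

View pics/w10.png

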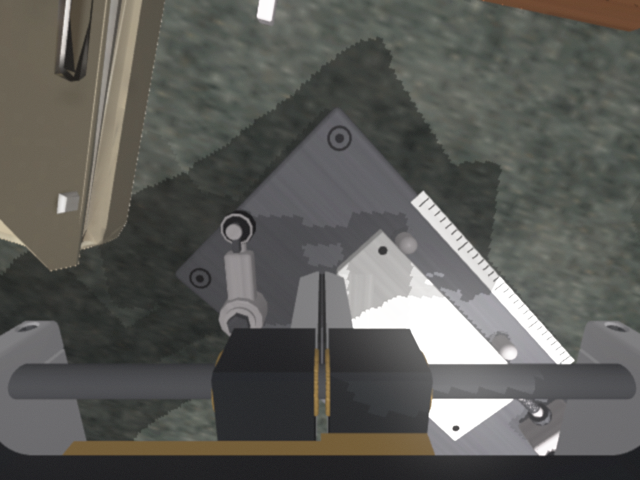

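{"api": "apply_moves", "payload": {"plan": [[0,-0.00022,-0.00045,0,0,0,0],[0,-0.00022,-0.00045,0,0,0,0],[0,0,0,0,0,0,0]]}}

```text
t: 11.9
eef_pos: [0.5481, -0.3273, 0.0204]
orientation: [-0.0, 0.987, 0.162, -0.0]
force: [-0.7, 1.0, 1.1]
width: 0.0009
```

{"api": "apply_moves", "payload": {"plan": [[0,-0.00022,-0.00045,0,0,0,0],[0,-0.00022,-0.00045,0,0,0,0],[0,0,0,0,0,0,0]]}}

```text
t: 12.15
eef_pos: [0.5477, -0.328, 0.0204]
orientation: [-0.0, 0.987, 0.162, -0.0]
force: [0.0, 2.9, 0.2]
width: 0.0007
```

{"api": "apply_moves", "payload": {"plan": [[0,-0.00022,-0.00045,0,0,0,0],[0,0,0,0,0,0,0]]}}

```text
t: 12.32
eef_pos: [0.5475, -0.3283, 0.0204]
orientation: [-0.0, 0.987, 0.162, 0.0]
force: [0.0, 4.5, 1.5]
width: 0.0004
```

{"api": "apply_moves", "payload": {"plan": [[0,-0.00022,-0.00045,0,0,0,0],[0,0,0,0,0,0,0]]}}

```text
t: 12.48
eef_pos: [0.5474, -0.3285, 0.0205]
orientation: [-0.0, 0.987, 0.162, 0.0]
force: [1.4, 7.1, 2.2]
width: 0.0006
```

{"api": "apply_moves", "payload": {"plan": [[0,-0.0001,-0.0002,0,0,0,0],[0,0,0,0,0,0,0]]}}

```text
t: 12.65
eef_pos: [0.5474, -0.3286, 0.0205]
orientation: [-0.0, 0.987, 0.162, 0.0]
force: [0.1, 7.8, 3.3]
width: 0.0005
```

```bash
python3 look.py 11; python3 pl.py w11.npz
```

```text
12.65 [ 0.5474 -0.3286  0.0205] [-0.0005  0.9867  0.1623  0.0001] [-0.5984  0.6881  1.4025  0.0011  1.0514  0.6458] [0.1091 7.7619 3.3432]
12589 12385 plate in jig [14.0744 -1.5206] -0.6631361232250879 481.1857224033092
```

{"api": "apply_moves", "payload": {"plan": [[0,-0.0008,0.0024,0,0,0,0],[0,-0.0018,0.0052,0,0,0,0],[0,0,0,0.03,0,0,0],[0,0,0,0.035,0,0,1],[0.04,-0.02,0,0.028,0,0,1],[0.04,-0.02,0,0,0,0,1],[0.04,-0.02,0,0,0,0,1],[0.04,-0.02,0,0,0,0,1]]}}

```text
t: 13.37
eef_pos: [0.4636, -0.3216, 0.1139]
orientation: [0.001, 0.927, 0.374, 0.0]
force: [-0.3, 0.8, 0.1]
width: 0.0235
```

{"api": "apply_moves", "payload": {"plan": [[0.04,0,0,0,0,0,0],[0.04,0,0,0,0,0,0],[0.04,0,0,0,0,0,0]]}}

```text
t: 13.62
eef_pos: [0.465, -0.3218, 0.1137]
orientation: [0.0, 0.929, 0.371, 0.0]
force: [-0.2, 0.2, 0.0]
width: 0.0396
```

```bash
python3 look.py 12 m; python3 pl.py w12.npz
```

```text
13.6167 [ 0.465  -0.3218  0.1137] [0.0004 0.9286 0.3711 0.0001] [-0.6701  0.4234  1.5772 -0.0001  1.1402  0.1403] [-0.2023  0.1761  0.0314]
jig [416. 246.] 0.57 [ 0.5194 -0.3815  0.0261] [ 0.5191 -0.3926]
jig [ 91. 129.] 0.25 [ 0.4082 -0.1285  0.0203] [ 0.3997 -0.1182]
plate [434. 242.] 0.91 [ 0.5326 -0.3899  0.0262] [ 0.5329 -0.3937]
dowel_a [488. 266.] 0.67 [ 0.5495 -0.4396  0.0264] [ 0.5504 -0.445 ]
dowel_a [464. 172.] 0.51 [ 0.5859 -0.3619  0.0295] [ 0.5886 -0.366 ]
end_stop [487. 337.] 0.83 [ 0.5178 -0.3287  0.221 ] [ 0.5051 -0.5   ]
end_stop [485. 269.] 0.6 [ 0.5463 -0.4401  0.0267] [ 0.5471 -0.4458]
clamp_hinge [344. 165.] 0.93 [ 0.5245 -0.2891  0.044 ] [ 0.5246 -0.2904]
clamp_knob [318. 257.] 0.82 [ 0.4672 -0.3178  0.0742] [ 0.4632 -0.3214]
11109 9732 plate in jig [13.9316 -1.3424] -0.13726068041762637 163.11186501954168
```

View pics/w12.png

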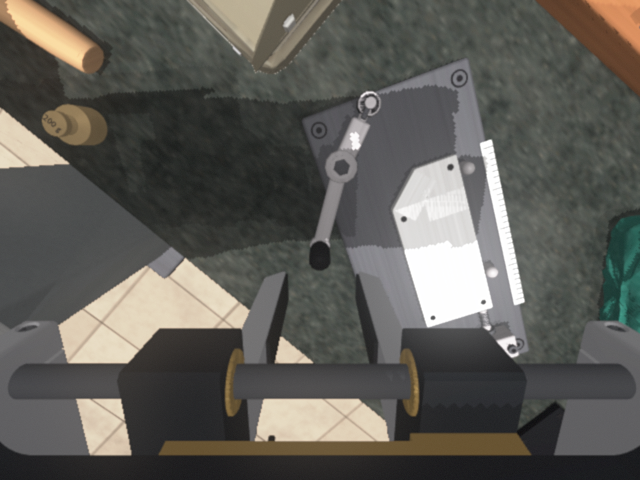

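{"api": "apply_moves", "payload": {"newtons": 10, "plan": [[0.04,-0.001,0,-0.02,0,0,0],[0.04,0,0,-0.02,0,0,0],[0.04,0,0,-0.015,0,0,0],[0.04,0,0,-0.011,0,0,0],[0.04,0,0,0,0,0,0],[0.01,0,0,0,0,0,0],[0.01,0,0,0,0,0,0],[0.01,0,0,0,0,0,0]]}}

```text
t: 14.63
eef_pos: [0.464, -0.322, 0.0485]
orientation: [0.001, 0.928, 0.372, 0.0]
force: [-0.7, 0.6, -0.3]
width: 0.0235
```

{"api": "apply_moves", "payload": {"plan": [[0.01,0,0,0,0,0,0],[0.01,0,0,0,0,0,0],[0.01,0,0,0,0,0,0],[0.01,0,0,0,0,0,0]]}}

```text
t: 14.97
eef_pos: [0.4638, -0.3219, 0.0482]
orientation: [0.001, 0.928, 0.372, 0.0]
force: [-0.8, 0.3, 6.7]
width: 0.0157
```

Run:
```python
import numpy as np
a=np.radians(208.2-np.arange(0,101,4)); p=66*np.c_[np.cos(a),np.sin(a)]
print((np.diff(p,axis=0)/1e3).round(4).tolist())
```

```text
[[-0.002, 0.0041], [-0.0017, 0.0043], [-0.0014, 0.0044], [-0.0011, 0.0045], [-0.0008, 0.0045], [-0.0005, 0.0046], [-0.0002, 0.0046], [0.0001, 0.0046], [0.0005, 0.0046], [0.0008, 0.0045], [0.0011, 0.0045], [0.0014, 0.0044], [0.0017, 0.0043], [0.002, 0.0041], [0.0023, 0.004], [0.0026, 0.0038], [0.0028, 0.0036], [0.0031, 0.0034], [0.0033, 0.0032], [0.0035, 0.003], [0.0037, 0.0027], [0.0039, 0.0025], [0.0041, 0.0022], [0.0042, 0.0019], [0.0043, 0.0016]]
```

{"api": "apply_moves", "payload": {"plan": [[0.01,-0.002,0.0041,0.001,0,0,-0.75],[0.01,-0.0017,0.0043,0,0,0,-0.75],[0.01,-0.0014,0.0044,0,0,0,-0.75],[0.01,-0.0011,0.0045,0,0,0,-0.75],[0.01,-0.0008,0.0045,0,0,0,-0.75],[0.01,-0.0005,0.0046,0,0,0,-0.75],[0.01,-0.0002,0.0046,0,0,0,-0.75],[0.01,0,0,0,0,0,0]]}}

```text
t: 15.63
eef_pos: [0.4549, -0.2901, 0.0482]
orientation: [-0.0, 0.989, 0.149, -0.001]
force: [-5.9, -0.7, 0.6]
width: 0.0157
```

{"api": "apply_moves", "payload": {"plan": [[0.01,-0.0009,0.0046,0,0,0,-0.75],[0.01,0,0.0046,0,0,0,-0.75],[0.01,0.0008,0.0045,0,0,0,-0.75],[0.01,0.0011,0.0045,0,0,0,-0.75],[0.01,0.0014,0.0044,0,0,0,-0.75],[0.01,0.0017,0.0043,0,0,0,-0.75],[0.01,0.002,0.0041,0,0,0,-0.75],[0.01,0,0,0,0,0,0]]}}

```text
t: 16.3
eef_pos: [0.4617, -0.2591, 0.0483]
orientation: [-0.0, 0.997, -0.078, -0.0]
force: [-2.6, 1.1, -0.7]
width: 0.0154
```

```bash
python3 look.py 13; python3 pl.py w13.npz
```

```text
16.3 [ 0.4617 -0.2591  0.0483] [-0.0002  0.9969 -0.0783 -0.0004] [-0.5804  0.4423  1.7262 -0.0001  0.974   1.1473] [-2.637   1.081  -0.7161]
25104 17299 plate in jig [14.0539 -1.2789] -0.07436768490937525 140.73415609257233
```

{"api": "apply_moves", "payload": {"plan": [[0.01,0.0023,0.004,0,0,0,-0.75],[0.01,0.0026,0.0038,0,0,0,-0.75],[0.01,0.0028,0.0036,0,0,0,-0.75],[0.01,0.0031,0.0034,0,0,0,-0.75],[0.01,0,0,0,0,0,0]]}}

```text
t: 16.77
eef_pos: [0.472, -0.2441, 0.0482]
orientation: [-0.0, 0.978, -0.207, -0.001]
force: [-7.5, 5.2, 3.5]
width: 0.0159
```

{"api": "apply_moves", "payload": {"plan": [[0.01,0.0033,0.0032,0,0,0,-0.75],[0.01,0.0035,0.003,0,0,0,-0.75],[0.01,0.0037,0.0027,0,0,0,-0.75],[0.01,0,0,0,0,0,0]]}}

```text
t: 17.1
eef_pos: [0.4826, -0.2348, 0.0482]
orientation: [-0.001, 0.953, -0.302, -0.002]
force: [-5.1, 8.6, 4.9]
width: 0.0155
```

{"api": "apply_moves", "payload": {"plan": [[0.01,0.0039,0.0025,0,0,0,-0.75],[0.01,0.002,0.0011,0,0,0,-0.4],[0.01,0,0,0,0,0,0]]}}

```text
t: 17.35
eef_pos: [0.4885, -0.231, 0.0482]
orientation: [-0.001, 0.937, -0.349, -0.002]
force: [-4.8, 10.1, 4.2]
width: 0.0155
```

```bash
python3 look.py 14 m; python3 pl.py w14.npz
```

```text
17.35 [ 0.4885 -0.231   0.0482] [-0.0008  0.9373 -0.3485 -0.0016] [-0.5102  0.4643  1.693   0.0014  0.9878  1.7719] [-4.7753 10.0575  4.2171]
plate [496.  28.] 0.76 [ 0.5337 -0.3941  0.026 ] [ 0.5331 -0.3985]
clamp_hinge [360. 178.] 0.82 [ 0.5222 -0.2886  0.0436] [ 0.52  -0.289]
clamp_knob [321. 294.] 0.89 [ 0.4937 -0.2357  0.0716] [ 0.4888 -0.2315]
21474 14383 plate in jig [13.8944 -1.3725] -0.21018690269631646 140.3531209531883
```

View pics/w14.png

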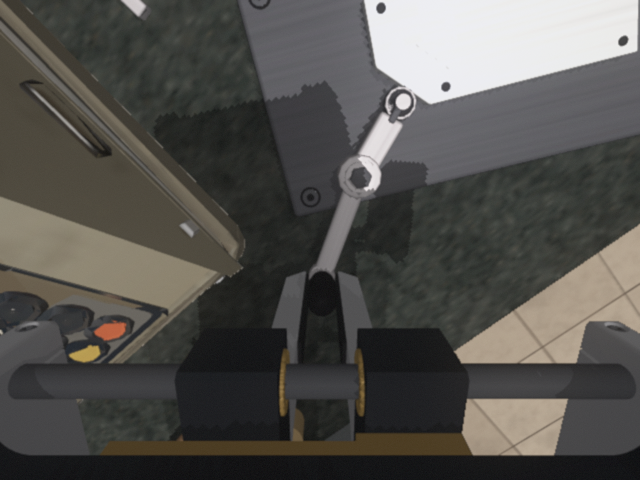

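{"api": "apply_moves", "payload": {"plan": [[0.01,0.0017,0.0021,0,0,0,-0.4],[0.01,0.0022,0.001,0,0,0,-0.4],[0.01,0.0023,0.001,0,0,0,-0.4],[0.01,0,0,0,0,0,0]]}}

```text
t: 18.03
eef_pos: [0.4952, -0.2276, 0.0482]
orientation: [-0.0, 0.918, -0.397, -0.001]
force: [-2.5, 6.1, 0.2]
width: 0.0157
```

{"api": "apply_moves", "payload": {"plan": [[0.01,0.0014,0.0006,0,0,0,0],[0.01,0,0,0,0,0,0]]}}

```text
t: 18.2
eef_pos: [0.4963, -0.2272, 0.0482]
orientation: [-0.0, 0.918, -0.396, -0.001]
force: [-3.7, 4.3, 1.3]
width: 0.0155
```

{"api": "apply_moves", "payload": {"plan": [[0.01,0.0014,0.0006,0,0,0,0],[0.01,0,0,0,0,0,0]]}}

```text
t: 18.37
eef_pos: [0.4964, -0.2272, 0.0481]
orientation: [0.0, 0.918, -0.396, -0.002]
force: [-14.2, -0.4, 5.3]
width: 0.0158
```

{"api": "apply_moves", "payload": {"plan": [[0.01,0.0009,0.0004,0,0,0,0],[0.01,0,0,0,0,0,0]]}}

```text
t: 18.53
eef_pos: [0.4966, -0.2271, 0.048]
orientation: [0.001, 0.918, -0.396, -0.003]
force: [-19.9, -2.8, 7.0]
width: 0.0158
```

{"api": "apply_moves", "payload": {"plan": [[0.01,-0.0018,-0.0008,0,0,0,0],[0.035,0,0,0,0,0,0],[0.035,0,0,0,0,0,0],[0.035,0,0,0,0,0,0],[0.035,0,0,0,0,0,0],[0.035,0,0,0,0,0,0]]}}

```text
t: 19.03
eef_pos: [0.4974, -0.2275, 0.0485]
orientation: [0.0, 0.918, -0.397, 0.0]
force: [0.4, -0.4, -0.5]
width: 0.0353
```

{"api": "apply_moves", "payload": {"plan": [[0.035,0,0,0.015,0,0,0],[0.035,0,0,0.03,0,0,0],[0.035,0,0,0.04,0,0,0],[0.035,-0.02,-0.01,0.04,0,0,0],[0.035,-0.03,-0.02,0.03,0,0,0],[0.035,-0.02,-0.02,0,0,0,0],[0.035,0,0,0,0,0,0],[0.035,0,0,0,0,0,0]]}}

```text
t: 19.7
eef_pos: [0.432, -0.2749, 0.1968]
orientation: [0.0, 0.917, -0.398, 0.0]
force: [-0.3, 0.0, -0.3]
width: 0.0351
```

```bash
python3 look.py 15 m; python3 pl.py w15.npz
python3 - <<'E'
from h import *
im,D=r.get_image("scene"); a=cv2.resize(im[170:450,180:460],(400,400),interpolation=2)
w=cv2.imread("pics/w15.png"); 
c=np.zeros((400,800,3),np.uint8); c[:,:400]=a; c[:300,400:]=cv2.resize(w,(400,300)); cv2.imwrite("pics/c2.png",c)
K,M=cam("scene")
for l in ("punch","weight","hammer"):
    d=r.mark_of("scene",l)[0]; print(l,d["pixel"],dep(K,M,d["pixel"],D))
E
```

```text
19.7 [ 0.432  -0.2749  0.1968] [ 0.0001  0.9173 -0.3982  0.0005] [-0.6384  0.2222  1.6394  0.0001  1.2791  1.7514] [-0.3314  0.0409 -0.3244]
jig [337.  85.] 0.93 [ 0.5152 -0.3855  0.0261] [ 0.5173 -0.3894]
jig [263.  52.] 0.55 [ 0.5864 -0.3589  0.0265] [ 0.594  -0.3608]
plate [332.  63.] 0.69 [ 0.5318 -0.3968  0.0262] [ 0.5329 -0.3983]
dowel_a [266.  50.] 0.63 [ 0.585  -0.362   0.0264] [ 0.5874 -0.3627]
dowel_a [356.   8.] 0.49 [ 0.5463 -0.4426  0.0316] [ 0.5487 -0.4469]
end_stop [335.  85.] 0.63 [ 0.5168 -0.3846  0.0262] [ 0.5175 -0.3858]
clamp_hinge [269. 156.] 0.94 [ 0.5181 -0.2917  0.0424] [ 0.5195 -0.2899]
clamp_knob [243. 223.] 0.61 [ 0.4934 -0.2323  0.0727] [ 0.4938 -0.2274]
10096 7961 plate in jig [14.7081 -1.2603] -0.2762233725948797 247.76484781176933
punch [352.5, 220.0] [ 0.69541333 -0.25751234  0.00169728]
weight [316.9, 286.0] [ 0.50769611 -0.41100881  0.02605512]
hammer [215.0, 186.6] [0.42391524 0.00205916 0.02529734]
```

View pics/c2.png

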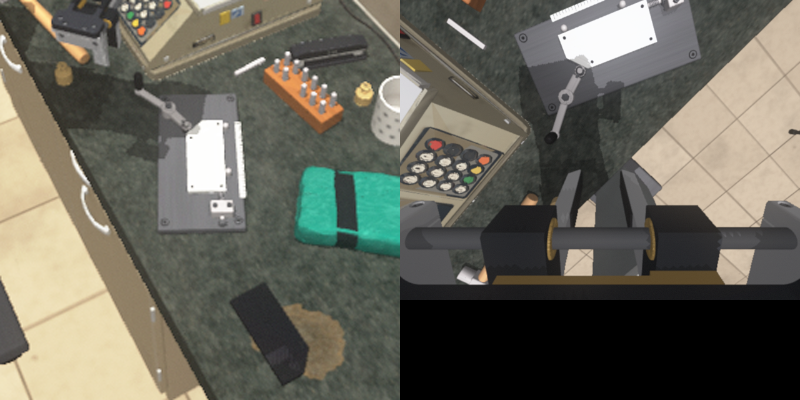

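```bash
python3 -c "
from plant import r
print(r.hand_in(), r.observe()['t'])"
```

```text
the job is handed in; nothing more can be done
the job is handed in; nothing more can be done
```

The plate is home in the jig and the clamp is fully closed over it. I handed the job in at about 20 s on the robot's clock, with the gripper clear of everything.

- **Squaring:** I pushed the plate with shut fingers at its near edge, between the two dowels. It stopped at about 8 N, with x at about 15 mm in the jig and within about 0.2° of square.
- **Sliding:** I pushed on the clipped corner, which keeps the plate on both dowels, until the screw stopped it at about 8 N. That put the plate's centre at about y = -1.4 mm in the jig.
- **Clamping:** I gripped the knob and swung the lever to its hard limit, pushing against it with about 20 N. Then I backed off and let go.

**Last checks:**
- After release the handle measured about 140.6° in the jig, against 140° closed. The roller sits on the clipped corner.
- The plate measured x = 14.7, y = -1.3 mm and -0.3° in the jig, which agrees with home within the camera error. Close views at intermediate steps were noisier, with x down to 13.7 mm and up to -0.7°, and part of the plate was hidden in them.
- The last scene picture shows the punch, weight and hammer where they were. The network's measured positions agree for the punch and hammer to within about 9 mm. For the weight it reported a false spot on the plate, so only the picture confirms that one.

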